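# Load the grating and latch the guard gate

### The job

Get the small guarded bay on the welding table ready to run: slide the steel grating all the way in, square against the bay's two end stops and flat on its bed, and then push the gate shut until its sprung latch tongue snaps in behind the strike and the gate stays shut by itself. Do not knock over the spray can beside the bay, and let go of everything at the end.

Things in the scene. Friction and masses are not known exactly. Their poses are not given: they have to be found in the camera images.
- guard: Low guarded bay fixed on the table: steel base plate 300 mm wide, blue posts and rails, steel mesh on three sides, up to 123 mm high, no roof, gateway towards the robot, clear from y = -106 to +100 mm. Origin: table height, middle of the gateway, in the mid-plane of the shut gate. x points into the bay (away from the robot), y to the hinge side, z up.
- bed_home (a point): The grating's origin when fully home: bed top, guard x = 100, y = 0, z = 50 mm; axes as guard. The grey bed is 160 mm wide, x = 12 to 185. On it, of slippery white plastic, 22 mm high: two end stops, faces at x = 165 (y = +-40); guides at y = +-66 run x = 139 to 180, their flared mouths (from x = 106) narrow to y = +-64. Home, the grating's front face is at x = 35, deeper than the gate could push it.
- grating: Steel bar grating, 130 (x) by 110 (y) by 25 mm high, 0.4 to 0.8 kg, flat bar all round. Origin: centre of its underside, x into the bay. It starts flat on the bed, sticking 15 to 40 mm out of the gateway in the way of the gate, up to 7 mm off the bay's centre line and 0.08 rad askew. It slides with about 2 to 6 N.
- gate (a joint): Gate angle, rad: 0 shut (against a stop), growing as it swings out towards the robot; starts at 1.05 to 1.35. Blue frame with mesh, 200 mm wide, 12 mm thick, z = 20 to 115 mm; at 0 it runs from the hinge towards the guard's -y. Slightly stiff hinge: it stays where it is left. The last 0.1 rad takes up to about 10 N at the push plate because of the tongue.
- tongue (a joint): Latch tongue, m: 0 fully out, 0.011 fully in. Steel, 16 mm high, centred at z = 97 mm; sticks 13 mm out of the gate's free edge, flat outside, sloped inside; spring 2.5 N at 0, 4.3 N at 7 mm. As the gate shuts the slope meets the strike at about 0.09 rad, the tongue is pressed in 7 mm, and at about 0.01 rad it snaps out behind the strike.
- strike (a point): Middle of the edge of the strike's lip: steel plate 4 mm thick, 30 mm high (z = 82 to 112 mm) on the post at the gate's free edge; guard x = -10.5, y = -106, z = 97 mm. The tongue snaps in behind it (+x side).
- gate_hinge (a point): Point on the gate's upright hinge line, in the middle of the gate's thickness: guard x = 0, y = +100 mm, at the height of the gate's top (115 mm).
- gate_push (a point): Middle of the steel push plate on the gate's outer face (the face towards the robot when shut), 153 mm from the hinge line, 67 mm above the table. The plate is 70 mm wide, 72 mm high. Moves with the gate; its x axis points through the gate towards the shut side.
- spray_can: Standing aerosol can, 52 mm across, 160 mm high, beside the bay on its hinge side, clear of the gate's swing. Origin: centre of its underside.
Mind the look-alikes: they are no part of the job. Leave any orange or red look-alike of the grating alone. Of the things that look like the spray_can, the larger one is meant.

How it is judged:
On the way, in this order (a step that is already met when the one before it is completed fails the run):
1. the grating lies fully home against the end stops, while the gate is still open (x of grating in the frame of guard above 0.093 m and angle between the x axis of grating and the x axis of guard, either way round below 0.07 rad and angle between grating's own z axis and vertical below 0.06 rad and z of grating in the frame of guard below 0.056 m and value of joint gate above 0.1 rad), for 0.2 s.
2. the gate is shut and its tongue has snapped out behind the strike (value of joint gate below 0.03 rad and value of joint tongue below 0.0025 m), for 0.2 s.
At the end, for the whole second after the job is handed in: The grating rests flat on the bed within 7 mm of fully home and square to the bay within 0.07 rad; the gate is within 0.03 rad of shut with its tongue out again to within 2.5 mm, behind the strike; the spray can still stands; nothing moves (all of step 2 and x of grating in the frame of guard above 0.093 m and angle between the x axis of grating and the x axis of guard, either way round below 0.07 rad and angle between grating's own z axis and vertical below 0.06 rad and z of grating in the frame of guard below 0.056 m and linear speed of grating below 0.02 m/s and angle between spray_can's own z axis and vertical below 0.2 rad); the robot touches nothing.
It fails at once if the spray can is knocked over (angle between spray_can's own z axis and vertical above 0.5 rad).
It also fails if it takes over 45 s, if anything falls off the work surface, if the arm or the gripper's body presses on something with over 40 N, if the wrist force passes 120 N, or if a joint passes its speed limit or range.

### The arm

A 7-joint arm with a two-finger parallel gripper is mounted at the origin on the work surface. World frame = base frame: x ahead of the robot, y to its left, z up, the work surface at z = 0. Lengths are in m, angles in rad, forces in N, time in s.
With the tool pointing down it reaches from about 0.35 to 0.9 m from the base axis. Payload 7.2 kg.
Tool frame: the origin (TCP) lies on the front face of the gripper's body, between the roots of the fingers; the fingertips stand 80 mm ahead of it and the grasp point (between the pads) lies 61 mm ahead of it; z points along the fingers, y is the direction in which the jaws open and shut (so a half turn about z gives the same grasp; the last joint's range is limited). The gripper opens to 88 mm and grips with 3 to 60 N. Pads are 20 mm wide; open, the fingers measure 115 mm over their backs; the gripper's body (75 mm by 178 mm) begins 61 mm behind the grasp point.
Start: joints at [1.259, 0.411, -0.013, 1.596, 0.006, 1.134, -0.082], TCP at [0.151, -0.607, 0.303] pointing down, gripper open.
Joint ranges: [-2.95, 2.95], [-0.29, 1.99], [-1.47, 1.44], [0.14, 2.54], [-1.03, 4.17], [0.13, 1.85], [-2.86, 2.86]. Speed limits (rad/s): [2.39, 2.39, 3.01, 3.01, 3.14, 3.14, 3.14].

### API

Orientations are given as a unit quaternion [w, x, y, z].
In Python, from plant import r gives the robot as it stands. The module is installed in compiled form; this text tells all that it offers.
- The arm moves only by the shell command python3 -m jog 'ROWS' [OPENING]. ROWS is JSON, one flat list of numbers, 4 for each row, row after row: the shift along the world's x, y, z as a fraction of full scale, then the turn about the world's z as a fraction of full scale. A call has 1 to 12 rows; each row shifts and turns the commanded pose from where the row before left it; what a row does not reach is not made up. Full scale, the value 1, is 0.2 m for a shift and 0.1 rad for a turn. A row lasts 1/12 s, in which the tool goes at most 41.7 mm and 7.16 degrees, less where a joint would pass 70% of its speed; a pose out of reach is approached as far as the arm can. A call with a number of a shift or a turn outside -1 to 1 is refused whole. A call with a gripper value outside its range is refused whole. OPENING is the closure, from -1 (fully open) to 1 (shut), set as the call begins (- or left out, the last holds). The fingers move at their own pace and stop on an object; the grip force is fixed at half the most. Time passes only in rows, so rows that do not move let the fingers close. It gives the time, the measured TCP pose, the force and the opening at its end, in the units of the state.
- r.observe(): the state, without advancing time (a new reading comes with each control period).
- r.snapshot(name): name is "scene" or "top" or "wrist"; returns a dict with "color" (384x512x3 uint8, red, green, blue), "depth" (384x512 float32, m along the optical axis (not along the pixel's ray), 0 where there is no reading), "fx", "fy", "cx", "cy" (pixels), "world_to_cam" (4x4, takes a point from world to camera coordinates); the wrist camera has in their place "mount" (4x4, takes a point from camera to tool coordinates, whose origin is the TCP and whose axes are the flange's). Camera axes: x right, y down, z forward; pixel columns grow to the right and rows downward; lengths in m; the calibration is good to about 2 mm. A picture is of the moment at which its call begins: read the wrist's pose just before it.
- r.close_job(): hands the job in, once; it reports no verdict.
The state is a dict: "time": time; "joint_positions": joint angles; "joint_velocities": joint speeds; "joint_efforts": joint torques, N m; "position": TCP position; "eef_rot": TCP orientation; "wrist_force": force on the tool from outside, world axes, zero at the start; "torque": the same for the moment, N m; "opening": finger opening in m.
Only numpy, scipy, OpenCV 4.12 (cv2) and the standard library are available. Lean on these libraries where they do the work, as an engineer would, in place of code of your own. Each camera call takes 0.05 s, during which the arm holds its last target. There are 200 camera calls.

## Working session

There is one attempt and no reset: what is moved stays moved. The work goes in short steps, Python scripts to look and compute and a shell command to move; the robot and the scene stay as the last step left them, time stands still between calls to the robot, and variables do not carry over. Pictures are saved under pics/ and viewed, about 8 in all and at most 12, crops included, and the job is handed in when it is done.

```bash
mkdir -p pics; python3 - <<'E'
from plant import r
import cv2,numpy as np,pickle
s=r.observe();print(s['time'],s['position'],s['eef_rot'],s['opening'])
d={}
for n in("scene","top"):
    d[n]=r.snapshot(n);print(n,{k:d[n][k] for k in("fx","cx","cy")},d[n]['world_to_cam'].round(3).tolist())
    cv2.imwrite(f"pics/{n}0.png",cv2.resize(d[n]['color'][:,:,::-1],(800,600)))
pickle.dump(d,open('d0.pkl','wb'))
E
```

```text
0.0 [ 0.15072567 -0.6061734   0.30183458] [-7.55917204e-04  9.92576305e-01  1.21621057e-01 -1.63788614e-04] 0.08796909614525407
scene {'fx': 377.7655902262992, 'cx': 253.13460984412376, 'cy': 198.79220661151325} [[-0.665, 0.747, -0.001, 0.252], [0.629, 0.559, -0.54, -0.37], [-0.403, -0.359, -0.842, 1.217], [0.0, 0.0, 0.0, 1.0]]
top {'fx': 375.4340552484255, 'cx': 250.16861615423642, 'cy': 191.55411240320504} [[-0.003, -1.0, -0.019, 0.148], [-0.993, 0.005, -0.119, 0.524], [0.119, 0.019, -0.993, 0.854], [0.0, 0.0, 0.0, 1.0]]
```

View pics/scene0.png

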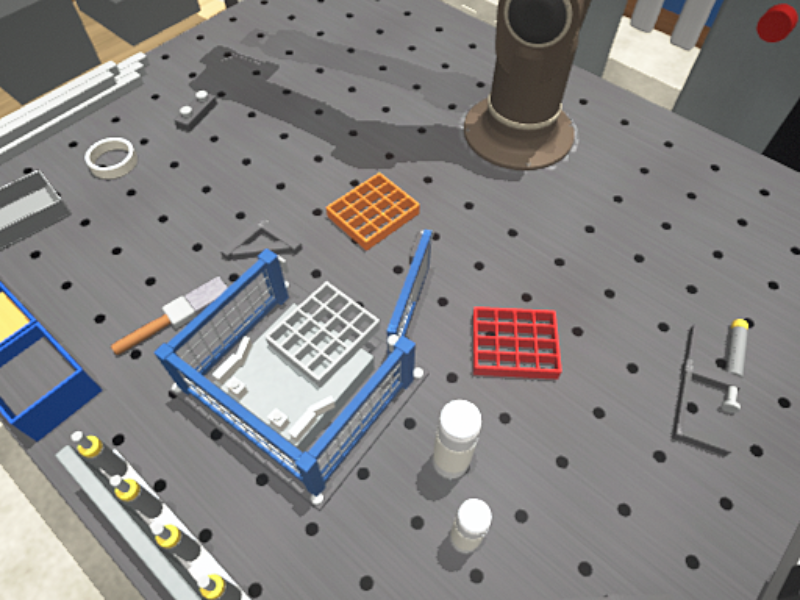

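View pics/top0.png

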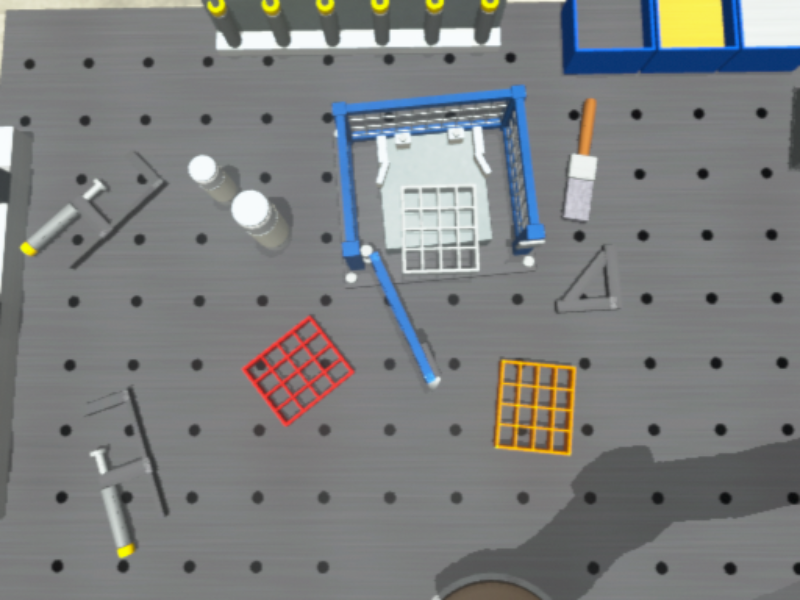

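Reading the pictures: there are three gratings, in top.png pixels. The grey one in the bay (440,228) is the steel one meant; the red (298,370) and orange (535,405) ones are look-alikes. There are two cans, (208,168) small and (258,218) large; the large one is the spray_can. The gate is open, running from (370,252) to (433,380). Next I'll build a metric ortho map of the region, which also serves as the confirming enlarged crop.

```bash
cat > h.py <<'E'
import numpy as np,cv2
def cloud(s):
    d=s['depth'];v,u=np.nonzero(d>0);z=d[v,u]
    p=np.c_[(u-s['cx'])/s['fx']*z,(v-s['cy'])/s['fy']*z,z]
    T=np.linalg.inv(s['world_to_cam']);return p@T[:3,:3].T+T[:3,3],s['color'][v,u].astype(int)
def hsv(c): return cv2.cvtColor(c.astype(np.uint8)[None],cv2.COLOR_RGB2HSV)[0].astype(int)
E
python3 - <<'E'
import pickle;from h import *
d=pickle.load(open('d0.pkl','rb'))
x0,x1,y0,y1=.28,.76,-.2,.34
R=1.2
for n in d:
    p,c=cloud(d[n]);h=hsv(c)
    m=(p[:,0]>x0)&(p[:,0]<x1)&(p[:,1]>y0)&(p[:,1]<y1);p,c,h=p[m],c[m],h[m]
    blue=(h[:,0]>100)&(h[:,0]<125)&(h[:,1]>120)
    b=p[blue&(p[:,2]>.10)]
    print(n,'blue top',len(b),b.min(0).round(3),b.max(0).round(3),np.percentile(b[:,2],[5,50,95]).round(3))
    g=(h[:,1]<50)
    for lo,hi in((.045,.055),(.068,.08)):
        q=p[g&(p[:,2]>lo)&(p[:,2]<hi)&(p[:,0]>.3)]
        print(lo,len(q),q[:,2].mean() if len(q) else 0)
    t=p[g&(p[:,2]>.14)];print('can top',len(t),np.median(t,0).round(3),t.min(0).round(3),t.max(0).round(3))
p,c=cloud(d['top']);S=1500
img=np.zeros((600,800,3),np.uint8)
# warp of color onto plane z=0.075 : px = 1/1500 m ; centre (.56,.06)
s=d['top'];gx,gy=np.meshgrid(np.arange(800),np.arange(600))
W=np.stack([.72-gy/S*1.0,.30-gx/S,np.full(gx.shape,.075)],-1).reshape(-1,3)
T=s['world_to_cam'];q=W@T[:3,:3].T+T[:3,3]
mx=(q[:,0]/q[:,2]*s['fx']+s['cx']).reshape(600,800).astype(np.float32);my=(q[:,1]/q[:,2]*s['fy']+s['cy']).reshape(600,800).astype(np.float32)
o=cv2.remap(s['color'],mx,my,cv2.INTER_CUBIC)
for k in range(0,800,75): cv2.line(o,(k,0),(k,599),(255,255,0) if k%150==0 else (120,120,0),1)
for k in range(0,600,75): cv2.line(o,(0,k),(799,k),(255,255,0) if k%150==0 else(120,120,0),1)
cv2.imwrite('pics/ortho.png',o[:,:,::-1])
E
```

```text
scene blue top 1471 [ 0.406 -0.064  0.1  ] [0.76  0.222 0.128] [0.115 0.122 0.125]
0.045 2851 0.05187942833403962
0.068 1614 0.0744369264600299
can top 403 [0.639 0.327 0.161] [0.611 0.307 0.141] [0.661 0.34  0.165]
top blue top 1561 [ 0.403 -0.066  0.1  ] [0.76  0.219 0.127] [0.113 0.12  0.124]
0.045 3472 0.05013210886914699
0.068 1220 0.07394891397968663
can top 415 [0.63  0.323 0.16 ] [0.607 0.304 0.14 ] [0.656 0.34  0.164]
```

View pics/ortho.png

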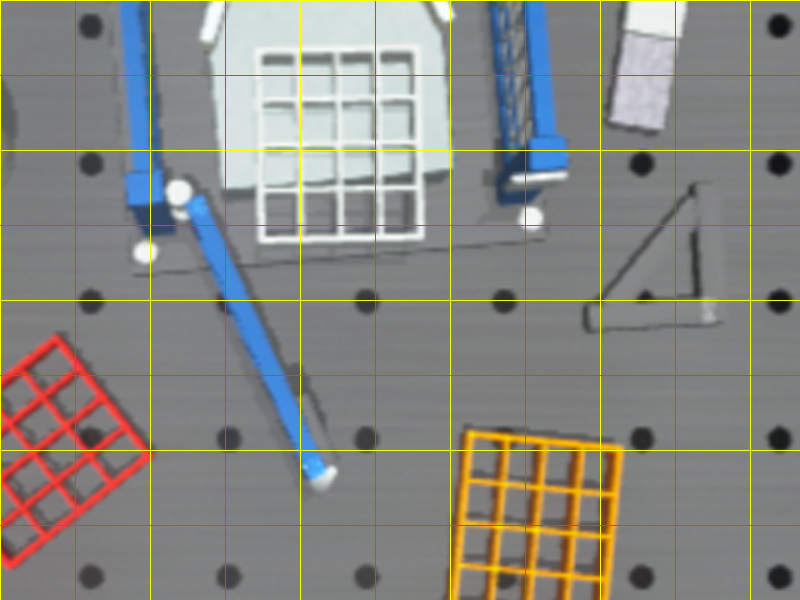

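The crop confirms it: the light grey grating lies in the bay, corners about (255,50)–(423,238), and the gate's free end is at (320,475). The red and orange gratings are separate. Next I'll fit poses.

```bash
python3 - <<'E'
import pickle;from h import *
d=pickle.load(open('d0.pkl','rb'))
for n in d:
    p,c=cloud(d[n]);h=hsv(c)
    print(n)
    blue=(h[:,0]>100)&(h[:,0]<125)&(h[:,1]>120)
    b=p[blue&(p[:,2]>.10)&(p[:,1]<.23)&(p[:,1]>-.1)&(p[:,0]<.8)]
    def line(q,ax):  # fit q[other]=a*q[ax]+b robust
        o=1-ax
        vx,vy,cx,cy=cv2.fitLine(q[:,:2].astype(np.float32),cv2.DIST_HUBER,0,.002,.001).ravel();return np.array([vx,vy,cx,cy])
    top=b[b[:,2]>.117]
    L=top[(top[:,1]>.18)&(top[:,0]<.78)&(top[:,0]>.61)];Rr=top[(top[:,1]<-.02)&(top[:,0]<.78)&(top[:,0]>.63)]
    for nm,q in(('L',L),('R',Rr)):
        l=line(q,0);print(nm,len(q),'yaw',np.arctan(l[1]/l[0]).round(4),'pt',l[2:].round(4))
    for nm,q in(('L',L),('R',Rr)):
        print(nm,'y range',np.percentile(q[:,1],[3,97]).round(4))
    G=b[(b[:,0]<.575)&(b[:,1]>.05)&(b[:,1]<.185)&(b[:,2]>.108)];l=line(G,0)
    i=G[:,0].argmin();j=G[:,0].argmax()
    print('gate dir',np.arctan2(l[1],l[0]).round(4),'pt',l[2:].round(4),'free',G[i].round(4),'hinge',G[j].round(4))
    g=h[:,1]<50
    m=g&(p[:,2]>.069)&(p[:,2]<.08)&(p[:,1]>.0)&(p[:,1]<.15)&(p[:,0]>.5)&(p[:,0]<.72)
    q=p[m&(p[:,0]<.70)]
    q=q[np.hypot(q[:,0]-.62,q[:,1]-.08)<.1]
    r=cv2.minAreaRect((q[:,:2]*1000).astype(np.float32));print('grating',len(q),r,cv2.boxPoints(r).round(1).tolist())
    m=g&(p[:,2]>.064)&(p[:,2]<.085)&(p[:,1]>-.0)&(p[:,1]<.17)&(p[:,0]>.705)&(p[:,0]<.80)
    q=p[m]; 
    N,lab=0,0
    im=np.zeros((120,200),np.uint8);im[((q[:,0]-.69)*1000).astype(int),((q[:,1]+.01)*1000).astype(int)]=1
    im=cv2.dilate(im,np.ones((5,5)));N,lab,st,ce=cv2.connectedComponentsWithStats(im)
    for k in range(1,N): print('white',[round(690+st[k][1]+2),round(st[k][0]-10+2),st[k][3]-4,st[k][2]-4,st[k][4]])
    m=g&(p[:,2]>.046)&(p[:,2]<.056)&(p[:,1]>-.03)&(p[:,1]<.18)&(p[:,0]>.56)&(p[:,0]<.80);q=p[m]
    r=cv2.minAreaRect((q[:,:2]*1000).astype(np.float32));print('bed',r,cv2.boxPoints(r).round(1).tolist())
E
```

```text
scene
L 516 yaw 0.0883 pt [0.699  0.2114]
R 391 yaw 0.0891 pt [ 0.6881 -0.0447]
L y range [0.2007 0.2217]
R y range [-0.0536 -0.0336]
gate dir 0.4279 pt [0.4959 0.132 ] free [0.4061 0.0921 0.117 ] hinge [0.575 0.165 0.118]
grating 1138 ((626.3483276367188, 75.56861877441406), (131.1564483642578, 111.8352279663086), 1.5578070878982544) [[559.2999877929688, 129.6999969482422], [562.2999877929688, 17.899999618530273], [693.4000244140625, 21.5], [690.4000244140625, 133.1999969482422]]
white [705, 150, np.int32(65), np.int32(18), np.int32(1084)]
white [708, 1, np.int32(74), np.int32(24), np.int32(1248)]
white [755, 116, np.int32(19), np.int32(25), np.int32(546)]
white [763, 36, np.int32(18), np.int32(25), np.int32(565)]
white [793, 161, np.int32(3), np.int32(3), np.int32(43)]
white [796, 140, np.int32(1), np.int32(1), np.int32(25)]
white [798, 115, np.int32(2), np.int32(2), np.int32(35)]
bed ((681.25048828125, 84.09192657470703), (241.54974365234375, 164.7877960205078), 5.468315601348877) [[553.2000122070312, 154.60000610351562], [568.9000244140625, -9.399999618530273], [809.2999877929688
[... 421 characters left out ...]
, 126.80000305175781], [560.5999755859375, 16.799999237060547], [691.5, 20.100000381469727], [688.7000122070312, 130.10000610351562]]
white [705, 149, np.int32(63), np.int32(15), np.int32(919)]
white [706, 0, np.int32(74), np.int32(21), np.int32(1128)]
white [753, 116, np.int32(18), np.int32(22), np.int32(501)]
white [760, 36, np.int32(19), np.int32(22), np.int32(517)]
white [790, 58, np.int32(10), np.int32(112), np.int32(761)]
bed ((679.9085083007812, 86.51779174804688), (239.93380737304688, 182.96864318847656), 0.131445050239563) [[559.7000122070312, 177.6999969482422], [560.2000122070312, -5.199999809265137], [800.0999755859375, -4.699999809265137], [799.7000122070312, 178.3000030517578]]
```

```bash
python3 -m jog '[0.08,0.14,0,-0.13,0.08,0.14,0,-0.13,0.08,0.14,0,-0.13,0.08,0.14,0,-0.13,0.08,0.14,0,-0.13,0.08,0.14,0,-0.13,0.08,0.14,0,-0.13,0.08,0.14,0,-0.13,0.08,0.14,0,-0.13,0.08,0.14,0,-0.13,0.08,0.14,0,-0.13,0.08,0.14,0,-0.13]' -0.6
python3 -m jog '[0.08,0.14,0,0,0.08,0.14,0,0,0.08,0.14,0,0,0.08,0.14,0,0,0.08,0.14,0,0,0.08,0.14,0,0,0.08,0.14,0,0,0.08,0.14,0,0,0.08,0.14,0,0,0.08,0.14,0,0,0.08,0.14,0,0,0.08,0.14,0,0]'
cat >> h.py <<'E'
def st(r):
    s=r.observe();w,x,y,z=s['eef_rot'];a=np.arctan2(2*(x*y+w*z),w*w+x*x-y*y-z*z)
    o=np.array([.5945,.0728]);d=np.array(s['position'][:2])-o;c,n=np.cos(.089),np.sin(.089)
    print('t',round(s['time'],2),'pos',np.round(s['position'],4),'yaw',round(a,4),'guard',(d@[c,n]).round(4),(d@[-n,c]).round(4),'F',np.round(s['wrist_force'],1),'open',round(s['opening'],4),'q7',round(s['joint_positions'][6],2))
E
python3 -c "
from plant import r;from h import *;st(r)"
```

```text
time: 1.1
position: [0.3431, -0.269, 0.3026]
eef_rot: [0.0, 0.999, 0.044, -0.0]
wrist_force: [-0.7, -0.3, -0.9]
opening: 0.0703
time: 2.1
position: [0.5352, 0.0668, 0.3023]
eef_rot: [0.0, 0.999, 0.044, -0.0]
wrist_force: [-0.1, -0.2, 0.6]
opening: 0.07
t 2.1 pos [0.5352 0.0668 0.3023] yaw 0.0875 guard -0.0596 -0.0007 F [-0.1 -0.2  0.6] open 0.07 q7 -1.85
```

```bash
python3 -m jog '[0,0,-0.135,0,0,0,-0.135,0,0,0,-0.135,0,0,0,-0.135,0,0,0,-0.135,0,0,0,-0.135,0,0,0,0,0]'
python3 -m jog '[0.03,0.0027,0,0,0.03,0.0027,0,0,0.03,0.0027,0,0,0.03,0.0027,0,0]'
python3 - <<'E'
from plant import r;from h import *
st(r);s=r.snapshot('scene');cv2.imwrite('pics/s1.png',cv2.resize(s['color'][150:340,90:345,::-1],(800,596),interpolation=cv2.INTER_CUBIC))
E
```

```text
time: 2.68
position: [0.532, 0.0647, 0.1359]
eef_rot: [0.0, 0.999, 0.044, -0.004]
wrist_force: [-1.0, 0.2, 0.5]
opening: 0.0704
time: 3.02
position: [0.5594, 0.067, 0.142]
eef_rot: [0.001, 0.999, 0.043, -0.0]
wrist_force: [-6.7, -3.3, 4.5]
opening: 0.0702
t 3.02 pos [0.5594 0.067  0.142 ] yaw 0.0867 guard -0.0354 -0.0026 F [-6.7 -3.3  4.5] open 0.0702 q7 -1.96
```

View pics/s1.png

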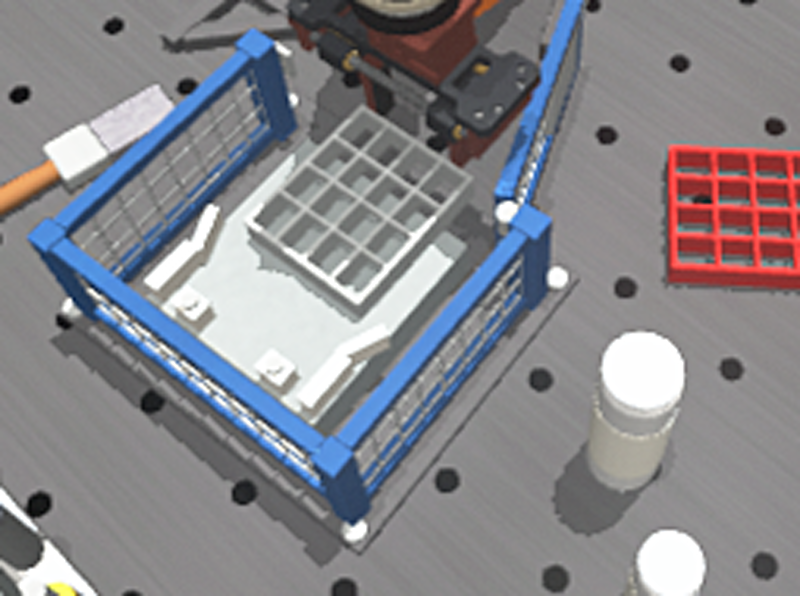

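The fingers are on the grating's front bar, clear of the gate (upper right, 540,100), and the can is standing at (640,410). I'll keep pushing.

```bash
python3 -m jog '[0.03,0.0027,0,0,0.03,0.0027,0,0,0.03,0.0027,0,0,0.03,0.0027,0,0,0.03,0.0027,0,0,0.03,0.0027,0,0,0.03,0.0027,0,0,0,0,0,0]'
python3 - <<'E'
from plant import r;from h import *
st(r);s=r.snapshot('scene');p,c=cloud(s);h=hsv(c)
q=p[(h[:,1]<50)&(p[:,2]>.0695)&(p[:,2]<.08)];o=np.array([.5955,.0738]);d=q[:,:2]-o;C,N=np.cos(.089),np.sin(.089)
g=np.c_[d@[C,N],d@[-N,C]]*1000
g=g[(g[:,0]>0)&(g[:,0]<163)&(abs(g[:,1])<62)];R=cv2.minAreaRect(g.astype(np.float32));print(len(g),R)
cv2.imwrite('pics/s2.png',cv2.resize(s['color'][150:340,90:345,::-1],(800,596),interpolation=cv2.INTER_CUBIC))
E
```

```text
time: 3.73
position: [0.6017, 0.0718, 0.1416]
eef_rot: [-0.0, 0.999, 0.044, 0.001]
wrist_force: [-1.8, -0.4, -0.4]
opening: 0.0706
t 3.73 pos [0.6017 0.0718 0.1416] yaw 0.0879 guard 0.0071 -0.0017 F [-1.8 -0.4 -0.4] open 0.0706 q7 -1.95
1203 ((74.46549987792969, 3.336841583251953), (111.8557357788086, 146.94129943847656), 89.58637237548828)
```

View pics/s2.png

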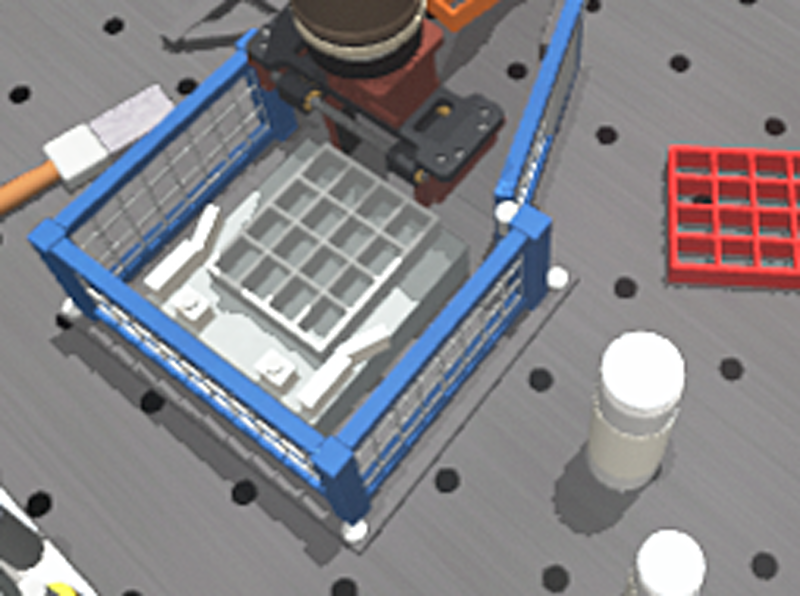

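The grating is now square, about 3 mm to +y, and entering between the guides (front corner at 325,350). The last stretch is small steps, watching force.

```bash
python3 -m jog '[0.02,0.0018,0,0,0.02,0.0018,0,0,0.02,0.0018,0,0,0.01,0.0009,0,0]'
python3 -m jog '[0.01,0.0009,0,0,0.005,0.0005,0,0,0,0,0,0]'
python3 -c "
from plant import r;from h import *;st(r)"
```

```text
time: 4.12
position: [0.6141, 0.0728, 0.1412]
eef_rot: [0.0, 0.999, 0.044, -0.001]
wrist_force: [-9.4, -1.0, 7.1]
opening: 0.0701
time: 4.37
position: [0.617, 0.0731, 0.1413]
eef_rot: [0.0, 0.999, 0.044, -0.001]
wrist_force: [-7.9, -1.4, 5.1]
opening: 0.0704
t 4.37 pos [0.617  0.0731 0.1413] yaw 0.0881 guard 0.0224 -0.0017 F [-7.9 -1.4  5.1] open 0.0704 q7 -1.94
```

```bash
for i in 1; do python3 -m jog '[0.008,0.0007,0,0,0.008,0.0007,0,0,0,0,0,0]'; done
python3 -m jog '[0.01,0.0009,0,0,0,0,0,0]'
python3 -c "
from plant import r;from h import *;st(r)"
```

```text
time: 4.62
position: [0.6198, 0.0734, 0.1412]
eef_rot: [0.0, 0.999, 0.044, -0.001]
wrist_force: [-8.5, -1.8, 6.6]
opening: 0.0707
time: 4.78
position: [0.6202, 0.0735, 0.1412]
eef_rot: [0.001, 0.999, 0.044, -0.003]
wrist_force: [-16.1, -1.5, 12.4]
opening: 0.0705
t 4.78 pos [0.6202 0.0735 0.1412] yaw 0.0882 guard 0.0256 -0.0016 F [-16.1  -1.5  12.4] open 0.0705 q7 -1.94
```

The force has doubled with almost no travel, so it is against the stops where expected (25 mm). One more small nudge to seat it, then back off, lift and look.

```bash
python3 -m jog '[0.01,0.0009,0,0,0,0,0,0,0,0,0,0]'
python3 -m jog '[-0.05,-0.0045,0,0,-0.1,-0.009,0,0,-0.1,-0.009,0,0,-0.1,-0.009,0.0,0,0,0,0.12,0,0,0,0.12,0,0,0,0.12,0]'
python3 - <<'E'
from plant import r;from h import *
st(r)
for n in('scene','top'):
    s=r.snapshot(n);p,c=cloud(s);h=hsv(c)
    o=np.array([.5955,.0738]) if n=='scene' else np.array([.5935,.0718])
    q=p[(h[:,1]<50)&(p[:,2]>.068)&(p[:,2]<.08)];d=q[:,:2]-o;C,N=np.cos(.089),np.sin(.089)
    g=np.c_[d@[C,N],d@[-N,C]]*1000
    g=g[(g[:,0]>5)&(g[:,0]<190)&(abs(g[:,1])<63)];f=g[abs(g[:,1])<30];f=f[f[:,0]<180]
    R=cv2.minAreaRect(g[g[:,0]<162].astype(np.float32));print(n,len(g),R,f.min(0),f.max(0))
    if n=='scene':cv2.imwrite('pics/s3.png',cv2.resize(s['color'][150:340,90:345,::-1],(800,596),interpolation=cv2.INTER_CUBIC))
E
```

```text
time: 5.03
position: [0.6205, 0.0735, 0.141]
eef_rot: [0.001, 0.999, 0.044, -0.005]
wrist_force: [-22.1, -2.2, 17.4]
opening: 0.0702
time: 5.62
position: [0.5554, 0.0675, 0.2142]
eef_rot: [-0.0, 0.999, 0.044, 0.001]
wrist_force: [0.8, -0.1, -1.0]
opening: 0.0704
t 5.62 pos [0.5554 0.0675 0.2142] yaw 0.0882 guard -0.0395 -0.0018 F [ 0.8 -0.1 -1. ] open 0.0704 q7 -1.91
scene 1455 ((98.16981506347656, 3.122955322265625), (112.34538269042969, 127.57839965820312), 89.8892822265625) [ 34.61026651 -29.96235019] [178.07111916  29.91376404]
top 239 ((99.1877670288086, 44.55432891845703), (125.49205780029297, 27.574384689331055), 0.18897384405136108) [163.85800203 -29.91255994] [179.14391029  29.98086769]
```

View pics/s3.png

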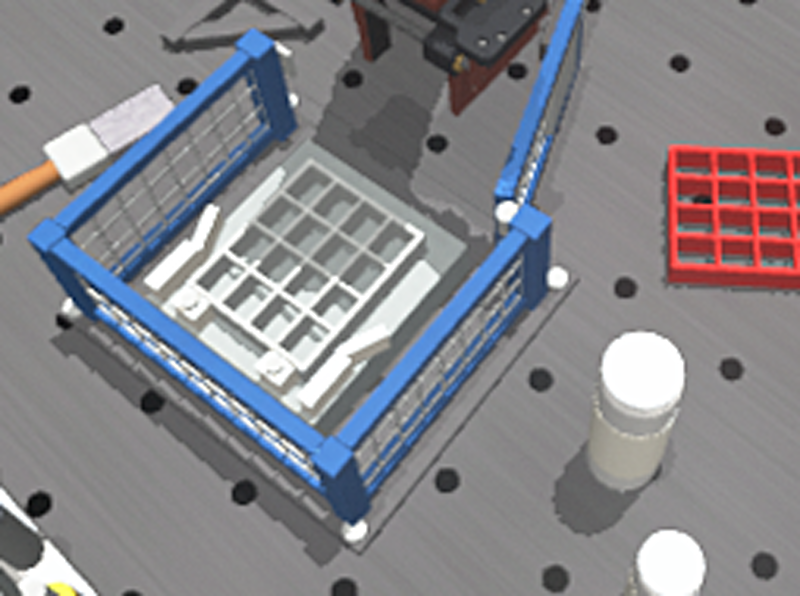

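The grating is home against both stops: front face measured at about 34.6 mm, yaw under 0.01 rad. Now the outer side of the gate, with the gripper closed.

```bash
python3 -m jog '[0,0,0.08,0,-0.123,0.074,0,0.7,-0.123,0.074,0,0.7,-0.123,0.074,0,0.7,-0.123,0.074,0,0.7,-0.123,0.074,0,0.6,0,0,0,0,0,0,0,0,0,0,-0.15,0,0,0,-0.15,0,0,0,-0.15,0,0,0,0,0]' 1
python3 - <<'E'
from plant import r;from h import *
st(r);s=r.snapshot('top');cv2.imwrite('pics/t1.png',cv2.resize(s['color'][80:300,130:400,::-1],(736,600),interpolation=cv2.INTER_CUBIC))
E
```

```text
time: 6.72
position: [0.4309, 0.1397, 0.1345]
eef_rot: [0.0, 0.977, 0.211, -0.003]
wrist_force: [-0.9, -0.8, 0.4]
opening: 0.0008
t 6.72 pos [0.4309 0.1397 0.1345] yaw 0.4259 guard -0.157 0.0812 F [-0.9 -0.8  0.4] open 0.0008 q7 -1.9
```

View pics/t1.png

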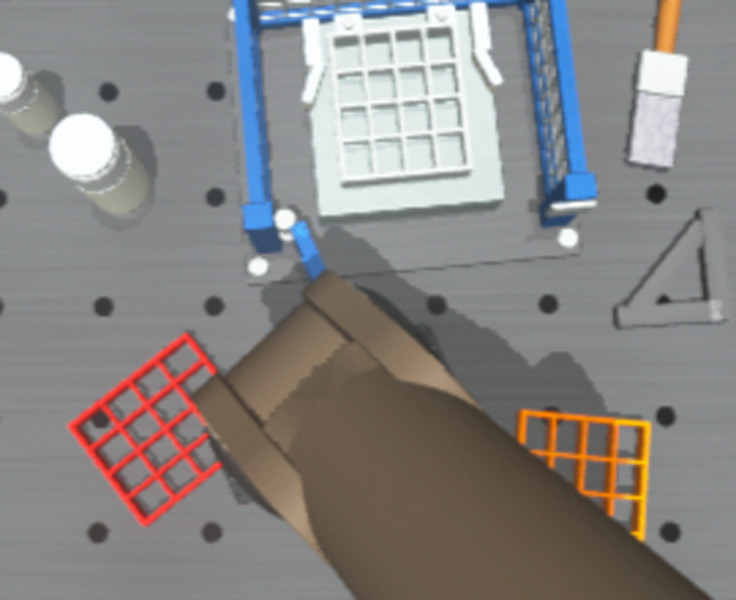

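The tool stands on the outer (+y) side of the gate, clear of it. The grating is home and the can stands at (85,145). I'll compute the arc waypoints.

```bash
python3 - <<'E'
import numpy as np
H=np.array([.5856,.1724])
def P(a,n,rad=.153):
    t=-1.4818-a;e=np.array([np.cos(t),np.sin(t)]);o=np.array([np.cos(t-np.pi/2),np.sin(t-np.pi/2)])
    return H+rad*e+n*o
p=np.array([.4309,.1397])
n=.024
for a in [1.233]+list(np.arange(1.15,-.01,-.1))+[.05,.0]:
    q=P(a,n);print(round(a,3),q.round(4),((q-p)/.2).round(3));p=q
E
```

```text
1.233 [0.4364 0.1309] [ 0.027 -0.044]
1.15 [0.4403 0.1187] [ 0.02  -0.061]
1.05 [0.4464 0.1045] [ 0.03  -0.071]
0.95 [0.4539 0.0909] [ 0.037 -0.068]
0.85 [0.4627 0.0782] [ 0.044 -0.064]
0.75 [0.4727 0.0664] [ 0.05  -0.059]
0.65 [0.4839 0.0556] [ 0.056 -0.054]
0.55 [0.496 0.046] [ 0.061 -0.048]
0.45 [0.5091 0.0377] [ 0.065 -0.042]
0.35 [0.5229 0.0308] [ 0.069 -0.035]
0.25 [0.5374 0.0252] [ 0.072 -0.028]
0.15 [0.5523 0.0211] [ 0.075 -0.02 ]
0.05 [0.5676 0.0186] [ 0.076 -0.013]
0.05 [0.5676 0.0186] [-0.  0.]
0.0 [0.5753 0.0179] [ 0.039 -0.004]
```

```bash
python3 -m jog '[0.027,-0.044,0,0,0.01,-0.03,0,0.4,0.01,-0.031,0,0.4,0.015,-0.036,0,0.5,0.015,-0.035,0,0.5,0.018,-0.034,0,0.5,0.019,-0.034,0,0.5,0.022,-0.032,0,0.5,0.022,-0.032,0,0.5,0.025,-0.03,0,0.5,0.025,-0.029,0,0.5]'
python3 -m jog '[0.028,-0.027,0,0.5,0.028,-0.027,0,0.5,0.03,-0.024,0,0.5,0.031,-0.024,0,0.5,0.032,-0.021,0,0.5,0.033,-0.021,0,0.5,0.034,-0.018,0,0.5,0.035,-0.017,0,0.5,0.036,-0.014,0,0.5,0.036,-0.014,0,0.5]'
python3 - <<'E'
from plant import r;from h import *
st(r);s=r.snapshot('scene');cv2.imwrite('pics/s4.png',cv2.resize(s['color'][120:340,90:345,::-1],(695,600),interpolation=cv2.INTER_CUBIC))
E
```

```text
time: 7.68
position: [0.4757, 0.0667, 0.141]
eef_rot: [0.001, 0.899, 0.439, 0.002]
wrist_force: [-0.7, 0.8, 1.1]
opening: 0.0004
time: 8.52
position: [0.5401, 0.0249, 0.141]
eef_rot: [0.001, 0.762, 0.647, 0.001]
wrist_force: [-0.2, 0.1, -0.3]
opening: 0.0003
t 8.52 pos [0.5401 0.0249 0.141 ] yaw 1.4084 guard -0.0584 -0.0429 F [-0.2  0.1 -0.3] open 0.0003 q7 -0.77
```

View pics/s4.png

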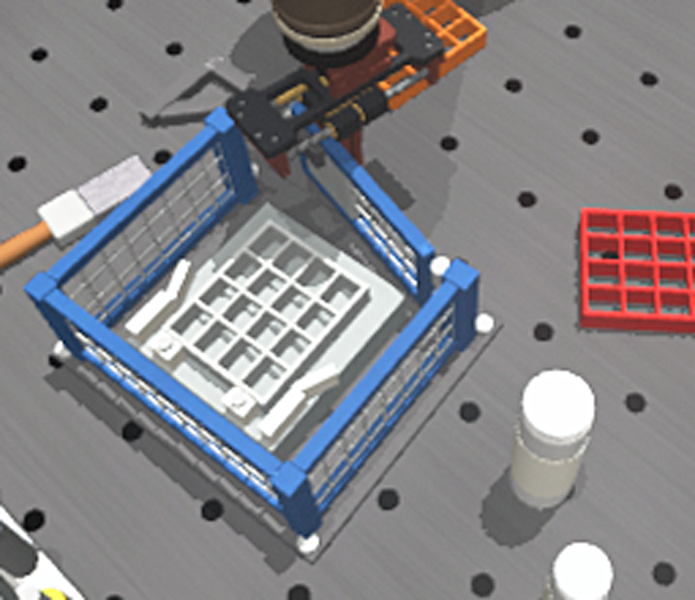

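The gate follows the fingers (its free end is under the gripper near 300,110), now at about 0.25 rad. I'll continue into the latch.

```bash
python3 -m jog '[0.037,-0.01,0,0.5,0.037,-0.01,0,0.5,0.038,-0.007,0,0.5,0.038,-0.006,0,0.5,0.02,-0.002,0,0.25,0.02,-0.002,0,0.2,0,0,0,0]'
python3 -m jog '[0.01,0,0,0,0.01,0,0,0,0,0,0,0]'
python3 -c "
from plant import r;from h import *;st(r)"
```

```text
time: 9.15
position: [0.5773, 0.0181, 0.1399]
eef_rot: [0.001, 0.678, 0.735, 0.001]
wrist_force: [0.6, -0.4, -0.1]
opening: 0.0003
time: 9.4
position: [0.5808, 0.0188, 0.1391]
eef_rot: [0.0, 0.678, 0.735, 0.0]
wrist_force: [0.1, -0.1, 0.0]
opening: 0.0004
t 9.4 pos [0.5808 0.0188 0.1391] yaw 1.6516 guard -0.0184 -0.0526 F [ 0.1 -0.1  0. ] open 0.0004 q7 -0.53
```

No force yet. I'll keep going in small steps until I feel the gate.

```bash
for k in 1; do python3 -m jog '[0.01,0.001,0,0,0.01,0.001,0,0,0,0,0,0]'; done
python3 - <<'E'
from plant import r;from h import *
st(r);s=r.snapshot('scene');p,c=cloud(s);h=hsv(c)
b=p[(h[:,0]>100)&(h[:,0]<125)&(h[:,1]>120)&(p[:,2]>.107)&(p[:,2]<.12)]
d=b[:,:2]-[.5955,.0738];C,N=np.cos(.089),np.sin(.089);g=np.c_[d@[C,N],d@[-N,C]]*1000
g=g[(g[:,0]>-60)&(g[:,0]<15)&(g[:,1]<80)&(g[:,1]>-95)]
for y in range(-100,80,20):
    k=g[(g[:,1]>=y)&(g[:,1]<y+20)]
    if len(k):print(y,len(k),np.percentile(k[:,0],[5,50,95]).round(1))
E
```

```text
time: 9.65
position: [0.5814, 0.0189, 0.1389]
eef_rot: [-0.001, 0.678, 0.735, -0.003]
wrist_force: [-15.8, -3.9, 16.1]
opening: 0.0005
t 9.65 pos [0.5814 0.0189 0.1389] yaw 1.6525 guard -0.0178 -0.0525 F [-15.8  -3.9  16.1] open 0.0005 q7 -0.53
-100 32 [-4.4  1.8  6.7]
-80 8 [0.6 4.1 6.5]
-60 18 [-2.5  4.9  6.9]
-40 43 [-3.4  2.9  6.4]
-20 49 [-4.4  2.4  6.6]
0 52 [-3.8  2.6  7. ]
20 53 [-4.6  2.6  6.3]
40 51 [-3.7  3.3  6.9]
60 52 [-3.6  3.3  6.6]
```

The gate is straight along x≈0 and hard on its stop (16 N with under 1 mm travel). Back off, lift clear and check it stays.

```bash
python3 -m jog '[-0.03,0,0,0,-0.1,-0.009,0,0,-0.1,-0.009,0,0,-0.1,-0.009,0,0,-0.1,-0.009,0,0,-0.05,0,0.12,0,-0.05,0,0.15,0,-0.1,0,0.15,0,-0.1,0,0.1,0,-0.1,0,0,0,0,0,0,0]'
python3 - <<'E'
from plant import r;from h import *
st(r);C,N=np.cos(.089),np.sin(.089)
s=r.snapshot('scene');p,c=cloud(s);h=hsv(c);d=p[:,:2]-[.5955,.0738];g=np.c_[d@[C,N],d@[-N,C]]*1000
m=(h[:,0]>100)&(h[:,0]<125)&(h[:,1]>120)&(p[:,2]>.107)&(p[:,2]<.12)&(g[:,0]>-60)&(g[:,0]<30)&(g[:,1]<80)&(g[:,1]>-90)
print('gate angle',cv2.fitLine(g[m].astype(np.float32),cv2.DIST_HUBER,0,.5,.01).ravel().round(3),g[m][:,0].min(),g[m][:,0].max())
m=(h[:,1]<50)&(p[:,2]>.068)&(p[:,2]<.08)&(g[:,0]>20)&(g[:,0]<162)&(abs(g[:,1])<63)
print('grating',cv2.minAreaRect(g[m].astype(np.float32)))
cv2.imwrite('pics/s5.png',cv2.resize(s['color'][120:340,90:345,::-1],(695,600),interpolation=cv2.INTER_CUBIC))
t=r.snapshot('top');cv2.imwrite('pics/t5.png',cv2.resize(t['color'][110:190,220:360,::-1],(800,457),interpolation=cv2.INTER_CUBIC))
E
```

```text
time: 10.62
position: [0.4159, 0.0124, 0.2434]
eef_rot: [0.001, 0.677, 0.736, -0.001]
wrist_force: [-0.4, 0.5, -0.7]
opening: 0.0002
t 10.62 pos [0.4159 0.0124 0.2434] yaw 1.6533 guard -0.1833 -0.0443 F [-0.4  0.5 -0.7] open 0.0002 q7 -0.35
gate angle [ 0.006  1.     2.774 -0.535] -5.910181215902847 7.645156086924013
grating ((98.4141845703125, 3.2331275939941406), (111.71566772460938, 127.26181030273438), 89.9094009399414)
```

View pics/s5.png

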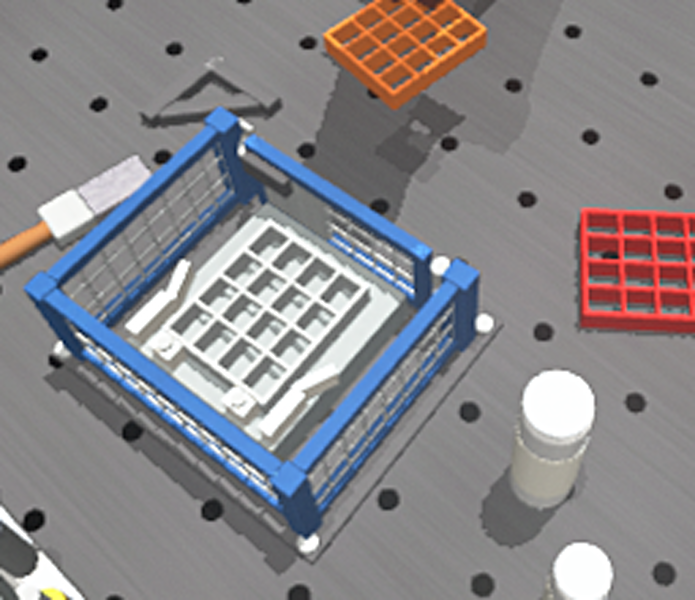

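View pics/t5.png

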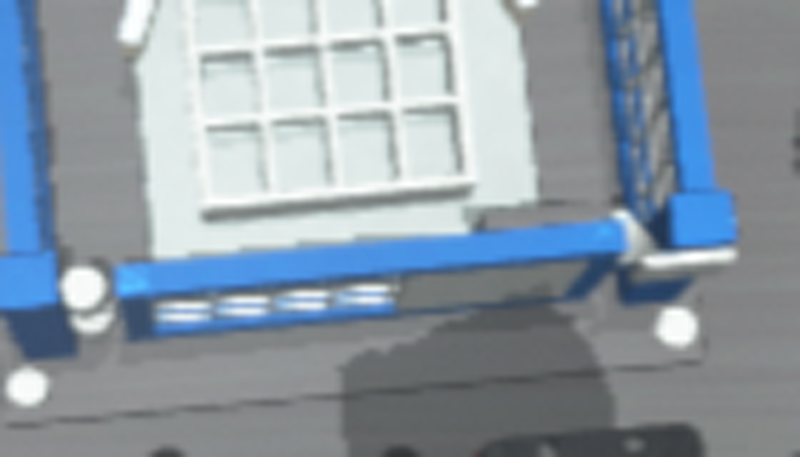

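The gate is shut and the tongue sits behind the strike's lip (t5 at 635,240, strike at 685,258). The grating is home, the can is standing and the arm is clear, so I'm handing in.

```bash
python3 -c "
from plant import r;from h import *;st(r);print(r.close_job())"
```

```text
t 10.72 pos [0.4184 0.0119 0.243 ] yaw 1.652 guard -0.1808 -0.045 F [ 0.8 -0.4  0.3] open 0.0005 q7 -0.35
the job is handed in; nothing more can be done
None
```

The bay is ready, and I handed the job in at 10.7 s. I pushed the steel grating home with two fingers, then swung the gate shut along its arc with the gripper closed until it met its stop. After that I backed the arm off.

Last checks, from the final pictures:
- **Grating:** its centre is at guard x ≈ 98 mm, within 7 mm of home. It lies about 3 mm to the +y side, and its yaw relative to the bay is under 0.01 rad.
- **Gate:** it stayed shut by itself at about 0.006 rad after I let go. The top picture shows the tongue behind the strike. I judged that by eye, because the tongue's position can't be read directly.
- **Latch force:** I never saw a clear rise in force when the latch snapped in. Readings came only at the end of each move. The first rise was the 16 N at the stop, about 5 mm later than I had calculated.
- **Surroundings:** the spray can is standing, the look-alikes were not touched, and the wrist force reads about zero.

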